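Shake-check the parts tin at the windscreen repair bench

ROBOT

A 6-joint arm with a two-finger parallel gripper is mounted at the origin on the work surface. World frame = base frame: x ahead of the robot, y to its left, z up, the work surface at z = 0. Lengths are in m, angles in rad, forces in N, time in s.
With the tool pointing down it reaches from about 0.3 to 0.875 m from the base axis. Payload 6.4 kg.
Tool frame: the origin (TCP) lies at the very end of the fingers, on their centre line; the grasp point (between the pads) lies 19 mm behind it; z points along the fingers, y is the direction in which the jaws open and shut (so a half turn about z gives the same grasp; the last joint's range is limited). The gripper opens to 85 mm and grips with 20 to 120 N. Pads are 22 mm wide; open, the fingers measure 114 mm over their backs; the gripper's body (76 mm by 85 mm) begins 54 mm behind the grasp point. The pads swing forward as they close: fully open they stand 13 mm farther back than shut.
Start: joints at [1.033, 0.181, 1.607, -0, 1.354, -0.206], TCP at [0.187, 0.544, 0.231] pointing down, gripper open.
Joint ranges: [-2.99, 2.99], [-0.89, 2.07], [0.3, 2.58], [-1.14, 4.28], [0, 2.63], [-3.12, 3.12]. Speed limits (rad/s): [2.57, 2.57, 3.01, 3.14, 3.14, 3.14].

INTERFACE

Orientations are given as a unit quaternion [w, x, y, z].
In Python, from bench import * gives the robot as it stands.
- The arm moves only by the tool arm_command, never from a script. Its argument "motion" is text: rows parted by semicolons, each of 7 numbers parted by spaces: the shift along the tool's x, y, z in units of 0.2 m (1.0 is 0.2 m), then the turn, a rotation vector about the tool's x, y, z in units of 60 degrees (1.0 is 60 degrees), then the opening, from 0 (shut) to 1 (fully open). In form: tx ty tz ax ay az grip; .... A call has 1 to 10 rows; each row shifts and turns the pose as measured when the row begins, along the tool's axes as they then stand; what a row does not reach is not made up. A row lasts 1/12 s, in which the tool goes at most 41.7 mm and 7.16 degrees, less where a joint would pass 70% of its speed; a pose out of reach is approached as far as the arm can. A call with a number of a shift or a turn outside -1 to 1 is refused whole. A call with a gripper value outside its range is refused whole. The fingers move at their own pace and stop on an object; the grip force is fixed at half the most. Time passes only in rows, so rows that do not move let the fingers close. It gives the time, the measured TCP pose, the force and the opening at its end, in the units of the state.
- get_obs(): the state, without advancing time (a new reading comes with each control period).
- camera(name): name is "scene" or "side" or "wrist"; returns a dict with "img" (480x640x3 uint8, red, green, blue), "intrinsics" (3x3 intrinsics, pixels), "pose" (4x4, takes a point from camera to world coordinates); the wrist camera has in their place "mount" (4x4, takes a point from camera to tool coordinates, whose origin is the TCP and whose axes are the flange's). Camera axes: x right, y down, z forward; pixel columns grow to the right and rows downward; lengths in m; the calibration is good to about 2 mm. A picture is of the moment at which its call begins: read the wrist's pose just before it. There is no depth.
- hand_in(): hands the job in, once; it reports no verdict.
Trained networks look in the newest picture that a camera, given by its name, has taken for a name from the list of things; names that differ only in an ending like _2 or _b are one class to them, and where a whole thing is asked for, a point or a joint stands for the part that bears it (a point fixed in the world has none). Each returns a list of dicts, best first, with "conf" (0 to 1); they miss things now and then, are a little off and sometimes report something else, mostly with a low value. They report only what shows in the picture. A call takes as long as a camera call. They do not tell look-alikes from the thing itself.
- search_frame(camera, target): "box" ([left, top, right, bottom] in pixels, round what is visible of it).
The state is a dict: "time_s": time; "q": joint angles; "dq": joint speeds; "joint_efforts": joint torques, N m; "eef_pos": TCP position; "eef_rot": TCP orientation; "wrist_force": force on the tool from outside, world axes, zero at the start; "torque": the same for the moment, N m; "opening": opening from 0.0 (shut) to 1.0 (fully open).
Only numpy, scipy, OpenCV 4.12 (cv2) and the standard library are available. Lean on these libraries where they do the work, as an engineer would, in place of code of your own. Each camera call takes 0.05 s, during which the arm holds its last target.

TASK

The flat oblong parts tin should have been emptied, but a steel part may still be shut inside. Lift it well clear of the bench and shake it by rocking it: tip it clearly over (20 degrees or more), back through level and clearly over again, either way, and feel for a rattle or for weight. If it is empty, set it down upright in the low-walled steel tray; if something is still inside, set it down upright on the black rubber mat instead. Set it down gently, do not let it drop.

Things in the scene. Friction and masses are not known exactly. Their poses are not given: they have to be found in the camera images.
- tin: closed oblong bare-metal tin, lid fixed: 96 (its x, long) by 60 (y) by 50 mm high; lid skirt 1 mm proud. Loose, upright; origin at centre of underside, z up. Grip across the 60 mm. 125 to 185 g empty; a steel block that may be inside, unseen, sliding loosely, adds 330 to 435 g (then 455 g or more). A round tin and a tall square tin nearby are bystanders
- tray: low-walled open steel tray for empty tins, fixed to the bench, 200 (its x) by 180 (its y) mm outside, walls 4 mm thick and 20 mm high above the bench, floor 4 mm thick. Origin at the centre of its underside, z up
- mat: flat black rubber mat for tins that are not empty, fixed to the bench, 200 (its x) by 180 (its y) mm, 4 mm thick. Origin at the centre of its underside, z up. Tin, tray and mat stand side by side at left, middle and right of the bench, in any order
There are look-alikes about, which are no part of the job. What is shaped like the tin but yellow is not meant.

How it is judged:
On the way, in this order (a step that is already met when the one before it is completed fails the run):
1. the tin, lifted clear, is tipped at least 15 degrees (height (world z) of tin above 0.04 m and angle between tin's own z axis and vertical above 0.26 rad), for 0.05 s.
2. still lifted, it comes back through level (height (world z) of tin above 0.04 m and angle between tin's own z axis and vertical below 0.17 rad), for 0.02 s.
3. still lifted, it is tipped at least 15 degrees again (all of step 1), for 0.05 s.
At the end, for the whole second after the job is handed in: The tin stands upright (within 8 degrees), at rest and released: if empty, flat on the tray floor (pressing on it with under 3.1 N); if the part is inside, on the mat (pressing with over 3.1 N), its centre within 80 mm (mat x) and 70 mm (mat y) of the mat centre (angle between tin's own z axis and vertical below 0.15 rad and linear speed of tin below 0.02 m/s and ((x of tin in the frame of tray between -0.088 and 0.088 m and y of tin in the frame of tray between -0.078 and 0.078 m and z of tin in the frame of tray below 0.01 m and contact force between tin and tray between 0.6 and 3.1 N) or (x of tin in the frame of mat between -0.08 and 0.08 m and y of tin in the frame of mat between -0.07 and 0.07 m and z of tin in the frame of mat below 0.01 m and contact force between tin and mat above 3.1 N))); the robot touches nothing.
It fails at once if the tin is dropped or thrown: it moves faster than 0.7 m/s with no finger touching it (linear speed of tin above 0.7 m/s and contact force between the fingers and tin below 0.05 N).
It also fails if it takes over 48 s, if anything falls off the work surface, if the arm or the gripper's body presses on something with over 40 N, if the wrist force passes 120 N, or if a joint passes its speed limit or range.

## Working session

There is one attempt and no reset: what is moved stays moved. The work goes in short steps, Python scripts to look and compute and a tool call to move; the robot and the scene stay as the last step left them, time stands still between calls to the robot, and variables do not carry over. Pictures are saved under pics/ and viewed, and the job is handed in when it is done.

Besides the shell and the picture viewer there is one more tool, called after "Request:" by a JSON object that holds its "api" and its "payload", one argument or row to a line. arm_command: Moves the arm, as the interface text tells. Shifts and turns lie within -1 to 1; 1 stands for 0.2 m of shift or 60 degrees of turn. Its arguments: {"type":"object","properties":{"motion":{"type":"string"}},"required":["motion"]}

```bash
mkdir -p pics; ls
python3 - <<'E'
from bench import *
import cv2
o=get_obs();print({k:o[k] for k in o})
for n in ["scene","side","wrist"]:
    c=camera(n);cv2.imwrite(f"pics/{n}0.png",c["img"][:,:,::-1])
    print(n,c["intrinsics"].tolist(),c.get("pose",c.get("mount")).round(4).tolist() if hasattr(c.get("pose",c.get("mount")),'round') else c.get("pose",c.get("mount")))
    for t in ["tin","tray","mat"]:
        print(t,[(r["conf"],r["box"]) for r in search_frame(n,t)])
E
```

```text
pics
{'time_s': 0.0, 'q': array([ 1.03269877e+00,  1.81548995e-01,  1.60800658e+00,  5.62176732e-06,
        1.35383143e+00, -2.06314926e-01]), 'dq': array([ 0.00116603,  0.00049626, -0.00102101,  0.00214419,  0.00047974,
        0.0007221 ]), 'joint_efforts': array([-1.40610660e-03, -4.44876337e+01, -3.51336730e+01, -7.48492330e-04,
        9.13632161e-03, -8.46007083e-06]), 'eef_pos': array([0.18698977, 0.54315181, 0.23038039]), 'eef_rot': array([-3.28833774e-04,  1.65132010e-01,  9.86271065e-01, -8.34745626e-04]), 'wrist_force': array([-0.29367423, -0.04804545, -0.5847636 ]), 'torque': array([ 0.0069336 , -0.01002449, -0.00735613]), 'opening': 1.0032380502188427}
scene [[598.6537424881078, 0.0, 315.3663615990866], [0.0, 598.6537424881078, 239.28115068563832], [0.0, 0.0, 1.0]] [[0.6107, 0.5896, -0.5287, 1.1812], [0.7918, -0.4608, 0.4008, -0.6308], [-0.0073, -0.6634, -0.7482, 1.0745], [0.0, 0.0, 0.0, 1.0]]
tin [(0.77, [230.3, 291.1, 263.3, 342.6]), (0.6, [163.0, 325.9, 212.0, 383.2]), (0.59, [209.4, 230.3, 250.8, 284.5])]
tray [(0.89, [394.3, 158.4, 498.1, 236.0])]
mat [(0.78, [306.5, 211.1, 417.3, 297.2])]
side [[465.16645283361083, 0.0, 315.9351104054392], [0.0, 465.16645283361083, 238.37434433925335], [0.0, 0.0, 1.0]] [[0.9007, -0.2643, 0.3448, 0.1329], [-0.4343, -0.5676, 0.6994, -0.7314], [0.0109, -0.7797, -0.626, 0.6559], [0.0, 0.0, 0.0, 1.0]]
tin [(0.91, [284.5, 297.8, 346.1, 355.0]), (0.84, [419.5, 358.5, 501.7, 423.4]), (0.68, [376.4, 298.4, 437.2, 348.2])]
tray [(0.91, [223.4, 145.3, 321.1, 201.2])]
mat [(0.87, [271.7, 204.5, 380.7, 268.4])]
wrist [[347.4640570409953, 0.0, 321.668890874818], [0.0, 347.4640570409953, 233.8651420313634], [0.0, 0.0, 1.0]] [[-0.0009, -0.9525, -0.3045, 0.0775], [1.0, -0.001, 0.0003, -0.0013], [-0.0006, -0.3045, 0.9525, -0.1428], [0.0, 0.0, 0.0, 1.0]]
tin []
tray [(0.76, [136.0, 386.5, 263.8, 464.4])]
mat []
```

View pics/scene0.png

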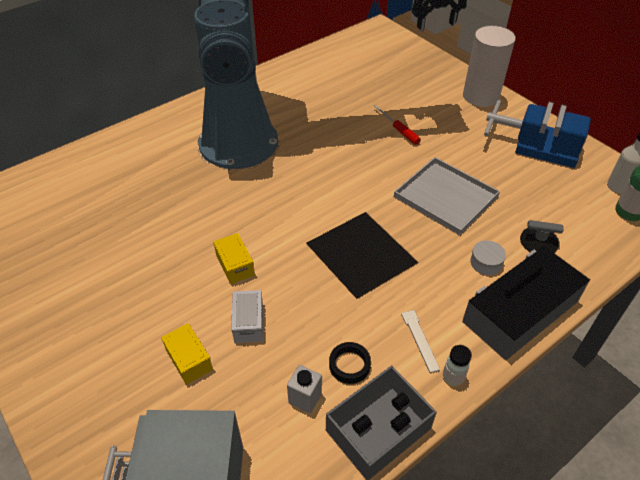

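View pics/side0.png

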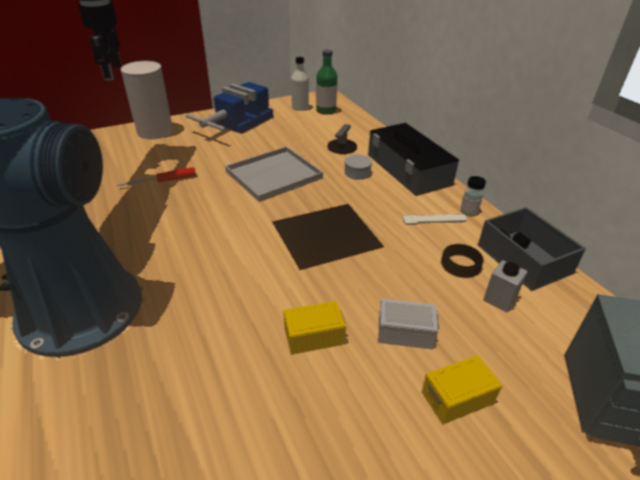

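View pics/wrist0.png

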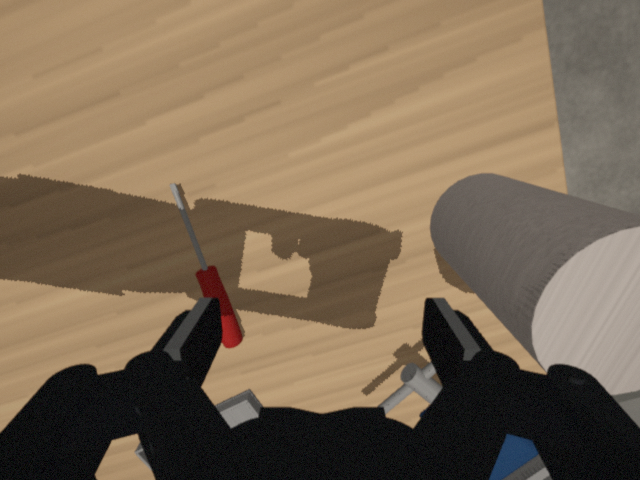

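Possible tins in the scene view:
- Bare metal oblong tin at (248,316); in the side view (408,323).
- Yellow look-alikes at (234,258) and (187,353).
- Round tin at (488,258).
- Tall square tin at (305,388).

I choose the bare-metal one at (248,316) and check it with close crops. The mat is at scene (362,253) and the tray at (446,195).

Run:
```python
import cv2
a=cv2.imread("pics/scene0.png")[280:350,220:280];b=cv2.imread("pics/side0.png")[290:355,370:447]
a=cv2.resize(a,None,fx=6,fy=6,interpolation=cv2.INTER_CUBIC);b=cv2.resize(b,(400,int(65*400/77)),interpolation=cv2.INTER_CUBIC)
import numpy as np
h=np.zeros((420,800,3),np.uint8);h[:420,:360]=a;h[:b.shape[0],380:780]=b
cv2.imwrite("pics/crop1.png",h);print(400/77)
a=cv2.imread("pics/scene0.png")[150:300,300:505];cv2.imwrite("pics/crop2.png",cv2.resize(a,None,fx=3.8,fy=3.8,interpolation=cv2.INTER_CUBIC))
a=cv2.imread("pics/side0.png")[140:275,220:385];cv2.imwrite("pics/crop3.png",cv2.resize(a,None,fx=4,fy=4,interpolation=cv2.INTER_CUBIC))
```

```text
5.194805194805195
```

View pics/crop1.png

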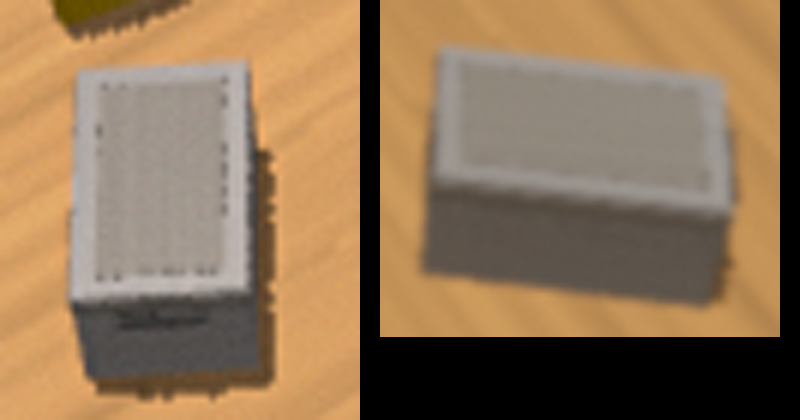

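View pics/crop2.png

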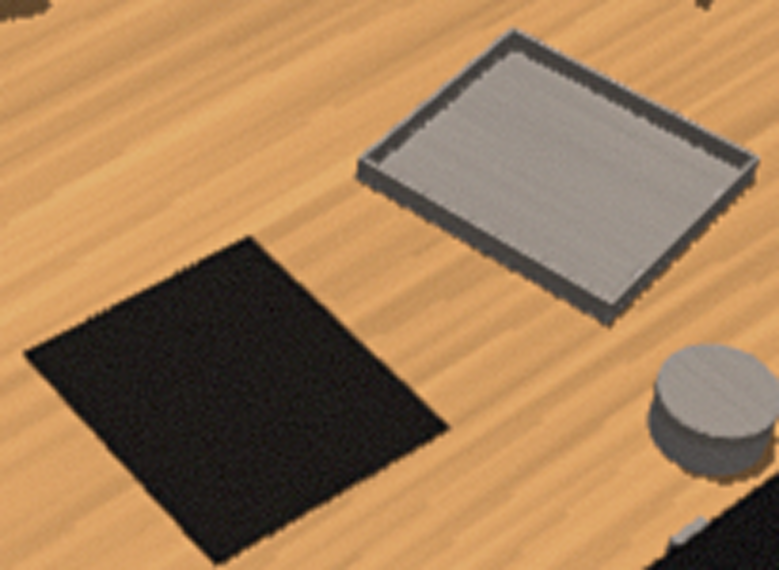

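View pics/crop3.png

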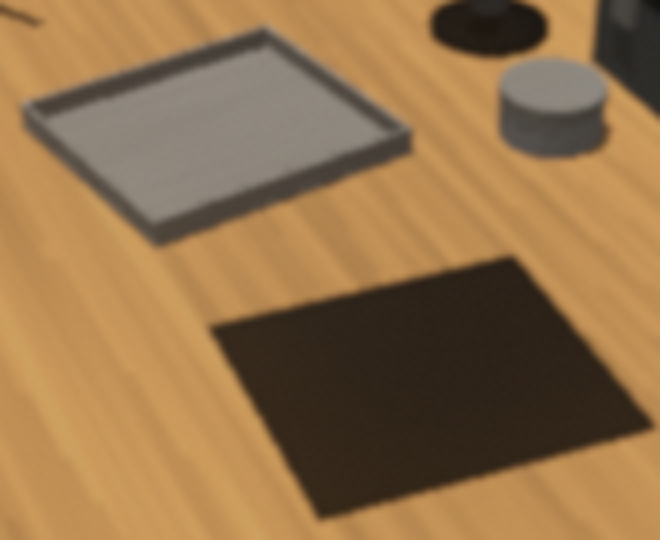

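The crops show a bare grey lid, oblong and not yellow, so this is the tin. I triangulate the corners from both views.

```bash
cat > h.py <<'E'
import numpy as np,cv2
from bench import *
def P(c): return c["intrinsics"]@np.linalg.inv(c["pose"])[:3]
E
python3 - <<'E'
from h import *
cs=camera("scene");cd=camera("side");A=P(cs);B=P(cd)
def tri(a,b):
    X=cv2.triangulatePoints(A,B,np.array(a,float).T,np.array(b,float).T);return (X[:3]/X[3]).T
f=lambda l,s,sy,o:[(x/s+o[0],y/sy+o[1]) for x,y in l]
sets={"tin":(f([(78,72),(247,62),(249,295),(70,300)],6,6,(220,280)),f([(52,180),(60,47),(342,75),(352,212)],5.195,5.195,(370,290))),
"mat":(f([(25,353),(250,237),(448,427),(217,563)],3.8,3.8,(300,150)),f([(320,518),(212,326),(513,257),(653,426)],4,4,(220,140))),
"tray":(f([(360,162),(513,30),(757,160),(610,303)],3.8,3.8,(300,150)),f([(158,228),(25,107),(264,28),(410,132)],4,4,(220,140)))}
for k,(a,b) in sets.items():
    X=tri(a,b);print(k,X.round(4).tolist(),"c",X.mean(0).round(4))
    d=np.diff(np.vstack([X,X[:1]]),axis=0)[:,:2];print(np.linalg.norm(d,axis=1).round(4),np.degrees(np.arctan2(d[:,1],d[:,0])).round(1))
E
```

```text
tin [[0.4655, -0.3095, 0.0469], [0.4993, -0.26, 0.0476], [0.5801, -0.3136, 0.0472], [0.5455, -0.3633, 0.0481]] c [ 0.5226 -0.3116  0.0475]
[0.06   0.097  0.0606 0.0964] [  55.6  -33.5 -124.9  146.1]
mat [[0.4189, -0.0791, 0.0011], [0.4293, 0.0981, 0.0018], [0.6251, 0.0879, 0.0008], [0.6162, -0.0885, 0.0006]] c [0.5224 0.0046 0.0011]
[0.1775 0.196  0.1767 0.1975] [ 86.6  -3.  -92.9 177.3]
tray [[0.4309, 0.1925, 0.0141], [0.3999, 0.367, 0.0156], [0.5919, 0.4034, 0.0141], [0.6227, 0.2286, 0.0153]] c [0.5114 0.2979 0.0148]
[0.1772 0.1954 0.1775 0.1952] [ 100.1   10.7  -80.  -169.3]
```

```bash
cat >> h.py <<'E'
from scipy.spatial.transform import Rotation as R
def go(p,ydeg=None):
    """remaining motion to p in tool axes (units), yaw turn of tool y to ydeg"""
    o=get_obs();q=o["eef_rot"];r=R.from_quat([q[1],q[2],q[3],q[0]])
    d=r.inv().apply(np.array(p)-o["eef_pos"])
    m=r.as_matrix()
    print("t",o["time_s"],"pos",o["eef_pos"].round(4),"y yaw",np.degrees(np.arctan2(m[1,1],m[0,1])).round(2),"tilt",np.degrees(np.arccos(-m[2,2])).round(2),"open",round(o["opening"],3),"F",np.round(o["wrist_force"],2),"T",np.round(o["torque"],3),"q",o["q"].round(2))
    print("shift units",(d/0.2).round(3), "rows@0.2",round(np.linalg.norm(d)/0.04,1))
    if ydeg is not None:
        yd=np.radians(ydeg);z=np.array([0,0,-1.]);y=np.array([np.cos(yd),np.sin(yd),0]);T=np.c_[np.cross(y,z),y,z]
        print("turn units",(R.from_matrix(m.T@T).as_rotvec()/np.radians(60)).round(3))
E
python3 -c "
from h import *
go([.5226,-.3116,.231],56.2)"
```

```text
t 0.7 pos [0.1873 0.5437 0.2313] y yaw 70.99 tilt 0.0 open 0.999 F [ 0.14  0.41 -0.83] T [-0.02   0.024 -0.002] q [ 1.03  0.18  1.61  0.    1.35 -0.21]
shift units [-2.978e+00 -3.497e+00  1.000e-03] rows@0.2 23.0
turn units [-0.    -0.     0.246]
```

Request:
{"api": "arm_command", "payload": {
  "motion": "0 0 0 0 0 0.1 1; 0 0 0 0 0 0.1 1; 0 0 0 0 0 0.05 1; -0.16 -0.11 0 0 0 0 1; -0.16 -0.11 0 0 0 0 1; -0.16 -0.11 0 0 0 0 1; -0.16 -0.11 0 0 0 0 1"
}}

```text
time_s: 1.28
eef_pos: [0.2415, 0.3994, 0.2298]
eef_rot: [-0.001, 0.294, 0.956, 0.001]
wrist_force: [0.5, -0.3, 0.5]
opening: 0.998
```

```bash
python3 -c "
from h import *
go([.5226,-.3116,.231],56.2)"
```

```text
t 1.2833 pos [0.2415 0.3994 0.2298] y yaw 55.75 tilt 0.12 open 0.998 F [ 0.55 -0.33  0.46] T [-0.01   0.027 -0.051] q [ 0.77 -0.07  1.87  0.    1.34 -0.2 ]
shift units [-3.162 -2.148 -0.014] rows@0.2 19.1
turn units [ 0.001 -0.002 -0.007]
```

Request:
{"api": "arm_command", "payload": {
  "motion": "-0.17 -0.11 0 0 0 0 1; -0.17 -0.11 0 0 0 0 1; -0.17 -0.11 0 0 0 0 1; -0.17 -0.11 0 0 0 0 1; -0.17 -0.11 0 0 0 0 1; -0.17 -0.11 0 0 0 0 1; -0.17 -0.11 0 0 0 0 1; -0.17 -0.11 0 0 0 0 1; -0.17 -0.11 0 0 0 0 1; -0.17 -0.11 0 0 0 0 1"
}}

```text
time_s: 2.12
eef_pos: [0.401, 0.0134, 0.2323]
eef_rot: [0.005, 0.292, 0.957, 0.003]
wrist_force: [1.7, 0.4, 0.4]
opening: 0.998
```

```bash
python3 -c "
from h import *
go([.5226,-.3116,.231],56.2)"
```

```text
t 2.1167 pos [0.401  0.0134 0.2323] y yaw 56.1 tilt 0.69 open 0.998 F [1.68 0.38 0.45] T [ 0.048  0.034 -0.06 ] q [-0.27 -0.25  2.02  0.01  1.36 -1.25]
shift units [-1.411 -1.009  0.008] rows@0.2 8.7
turn units [ 0.009  0.007 -0.002]
```

Request:
{"api": "arm_command", "payload": {
  "motion": "-0.16 -0.12 0 0 0 0 1; -0.16 -0.12 0 0 0 0 1; -0.16 -0.12 0 0 0 0 1; -0.16 -0.12 0 0 0 0 1; -0.16 -0.12 0 0 0 0 1; -0.16 -0.12 0 0 0 0 1; -0.16 -0.1 0 0 0 0 1; -0.15 -0.1 0 0 0 0 1; 0 0 0 0 0 0 1; 0 0 0 0 0 0 1"
}}

```text
time_s: 2.95
eef_pos: [0.5108, -0.3042, 0.2337]
eef_rot: [0.009, 0.297, 0.955, 0.002]
wrist_force: [0.4, 0.2, -1.1]
opening: 1.001
```

```bash
python3 -c "
from h import *
go([.5226,-.3116,.16],56.2)
o=get_obs();c=camera('wrist');im=c['img'].copy()
q=o['eef_rot'];r=R.from_quat([q[1],q[2],q[3],q[0]]).as_matrix()
T=np.eye(4);T[:3,:3]=r;T[:3,3]=o['eef_pos'];c['pose']=T@c['mount'];M=P(c)
u=np.radians(-33.8);ex=np.array([np.cos(u),np.sin(u),0]);ey=np.array([-np.sin(u),np.cos(u),0])
pts=[]
for a,b in [(1,1),(1,-1),(-1,-1),(-1,1)]:
    X=np.array([.5226,-.3116,.05])+a*.049*ex+b*.031*ey
    p=M@np.r_[X,1];pts.append(p[:2]/p[2])
cv2.polylines(im,[np.int32(pts)],True,(255,0,0),1);print(np.round(pts))
print(search_frame('wrist','tin'))
cv2.imwrite('pics/w1.png',im[:,:,::-1])"
```

```text
t 2.95 pos [ 0.5108 -0.3042  0.2337] y yaw 55.42 tilt 1.01 open 1.001 F [ 0.41  0.19 -1.12] T [ 0.016  0.026 -0.009] q [-0.74  0.21  1.57  0.01  1.35 -1.71]
shift units [-0.064 -0.     0.37 ] rows@0.2 1.9
turn units [ 0.009  0.014 -0.013]
[[353. 264.]
 [292. 265.]
 [287. 168.]
 [354. 167.]]
[{'box': [153.5, 229.3, 264.0, 332.8], 'conf': 0.62}, {'box': [228.5, 1.6, 337.3, 100.8], 'conf': 0.57}]
```

View pics/w1.png

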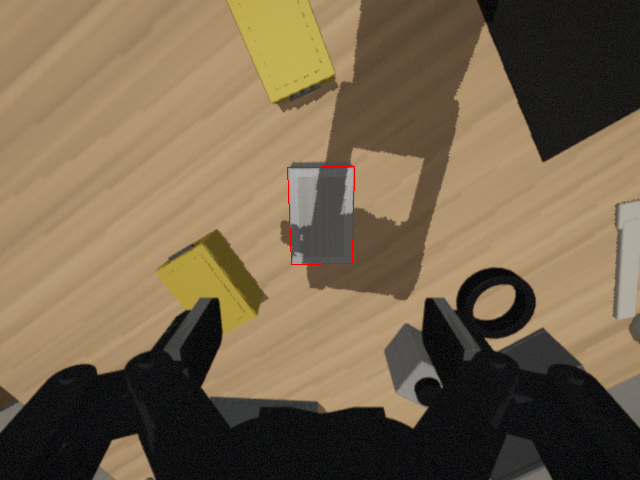

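The projected outline sits on the bare tin, corners (287–354,167–265), so I descend.

Request:
{"api": "arm_command", "payload": {
  "motion": "-0.065 0 0.1 0.009 0.014 -0.013 1; 0 0 0.19 0 0 0 1; 0 0 0.19 0 0 0 1; 0 0 0.19 0 0 0 1; 0 0 0.12 0 0 0 1; 0 0 0 0 0 0 1"
}}

```text
time_s: 3.55
eef_pos: [0.5252, -0.305, 0.0785]
eef_rot: [0.006, 0.286, 0.958, -0.003]
wrist_force: [-0.9, 0.5, -0.2]
opening: 1.001
```

```bash
python3 -c "
from h import *
go([.5226,-.3116,.010],56.2)"
```

```text
t 3.55 pos [ 0.5252 -0.305   0.0785] y yaw 56.77 tilt 0.72 open 1.001 F [-0.9   0.48 -0.24] T [ 0.075  0.076 -0.021] q [-0.72  0.42  1.64  0.    1.07 -1.71]
shift units [-0.003 -0.034  0.343] rows@0.2 1.7
turn units [-0.002  0.012  0.01 ]
```

Request:
{"api": "arm_command", "payload": {
  "motion": "0 -0.034 0 0 0.01 0.01 1; 0 0 0.1 0 0 0 1; 0 0 0.1 0 0 0 1; 0 0 0 0 0 0 1"
}}

```text
time_s: 3.88
eef_pos: [0.5236, -0.3101, 0.0449]
eef_rot: [0.003, 0.29, 0.957, -0.002]
wrist_force: [-1.0, 1.1, -0.1]
opening: 1.003
```

```bash
python3 -c "
from h import *
go([.5226,-.3116,.010],56.2)"
```

```text
t 3.8833 pos [ 0.5236 -0.3101  0.0449] y yaw 56.34 tilt 0.41 open 1.003 F [-1.03  1.14 -0.08] T [-0.04   0.063  0.018] q [-0.73  0.47  1.64 -0.    1.02 -1.71]
shift units [ 0.001 -0.009  0.174] rows@0.2 0.9
turn units [-0.002  0.006  0.002]
```

Request:
{"api": "arm_command", "payload": {
  "motion": "0 -0.005 0.1 0 0.005 0 1; 0 0 0.09 0 0 0 1; 0 0 0.03 0 0 0 1; 0 0 0 0 0 0 1"
}}

```text
time_s: 4.22
eef_pos: [0.5285, -0.3154, 0.0115]
eef_rot: [0.006, 0.289, 0.957, -0.004]
wrist_force: [0.1, -0.5, 0.5]
opening: 1.004
```

```bash
python3 -c "
from h import *
go([.5226,-.3116,.010],56.2)"
```

```text
t 4.2167 pos [ 0.5285 -0.3154  0.0115] y yaw 56.37 tilt 0.88 open 1.004 F [ 0.12 -0.46  0.46] T [ 0.001  0.025 -0.019] q [-0.73  0.53  1.64 -0.    0.96 -1.71]
shift units [ 0.035 -0.     0.007] rows@0.2 0.2
turn units [-0.005  0.014  0.003]
```

Request:
{"api": "arm_command", "payload": {
  "motion": "0.035 0 0.005 -0.005 0.014 0 1; 0 0 0 0 0 0 1"
}}

```text
time_s: 4.38
eef_pos: [0.5239, -0.3125, 0.0143]
eef_rot: [0.001, 0.289, 0.957, -0.0]
wrist_force: [0.1, 0.2, -0.9]
opening: 0.998
```

```bash
python3 -c "
from h import *
go([.5226,-.3116,.010],56.2)"
```

```text
t 4.3833 pos [ 0.5239 -0.3125  0.0143] y yaw 56.39 tilt 0.15 open 0.998 F [ 0.14  0.24 -0.85] T [ 0.048 -0.026 -0.054] q [-0.73  0.53  1.64  0.    0.97 -1.72]
shift units [0.008 0.    0.021] rows@0.2 0.1
turn units [0.    0.003 0.003]
```

Request:
{"api": "arm_command", "payload": {
  "motion": "0 0 0 0 0 0 0.8; 0 0 0 0 0 0 0.7; 0 0 0 0 0 0 0.6; 0 0 0 0 0 0 0.4; 0 0 0 0 0 0 0.2; 0 0 0 0 0 0 0; 0 0 0 0 0 0 0; 0 0 0 0 0 0 0"
}}

```text
time_s: 5.05
eef_pos: [0.5256, -0.314, 0.0191]
eef_rot: [0.004, 0.289, 0.957, -0.001]
wrist_force: [-0.6, -0.1, -1.2]
opening: 0.69
```

```bash
python3 -c "
from h import *
go([.5226,-.3116,.2],56.2)"
```

```text
t 5.05 pos [ 0.5256 -0.314   0.0191] y yaw 56.39 tilt 0.48 open 0.69 F [-0.62 -0.09 -1.21] T [-0.013  0.041  0.02 ] q [-0.73  0.52  1.64  0.    0.98 -1.72]
shift units [ 0.011  0.001 -0.905] rows@0.2 4.5
turn units [-0.     0.008  0.003]
```

Grip drifted up to about 38 mm, close to the lid skirt. I'll open and take it lower.

Request:
{"api": "arm_command", "payload": {
  "motion": "0 0 0 0 0 0 1; 0 0 0 0 0 0 1; 0.01 0 0.025 0 0.008 0 1; 0 0 0.03 0 0 0 1; 0 0 0 0 0 0 1"
}}

```text
time_s: 5.47
eef_pos: [0.5241, -0.3131, 0.0074]
eef_rot: [-0.0, 0.289, 0.957, -0.0]
wrist_force: [-0.1, -0.1, 0.1]
opening: 1.003
```

```bash
python3 -c "
from h import *
go([.5226,-.3116,.008],56.2)"
```

```text
t 5.4667 pos [ 0.5241 -0.3131  0.0074] y yaw 56.39 tilt 0.04 open 1.003 F [-0.12 -0.08  0.15] T [ 0.006  0.03  -0.046] q [-0.73  0.54  1.64 -0.    0.97 -1.72]
shift units [ 0.01   0.002 -0.003] rows@0.2 0.1
turn units [-0.001 -0.     0.003]
```

Request:
{"api": "arm_command", "payload": {
  "motion": "0.01 0 0 0 0 0 0.7; 0 0 0.002 0 0 0 0.4; 0 0 0.002 0 0 0 0.2; 0 0 0.002 0 0 0 0; 0 0 0 0 0 0 0; 0 0 0 0 0 0 0"
}}

```text
time_s: 5.97
eef_pos: [0.5223, -0.3119, 0.0063]
eef_rot: [-0.0, 0.289, 0.957, -0.0]
wrist_force: [-0.5, -0.9, -1.1]
opening: 0.695
```

```bash
python3 -c "
from h import *
go([.5226,-.3116,.2],56.2)"
```

```text
t 5.9667 pos [ 0.5223 -0.3119  0.0063] y yaw 56.39 tilt 0.04 open 0.695 F [-0.51 -0.86 -1.05] T [0.058 0.05  0.031] q [-0.73  0.54  1.64 -0.    0.96 -1.72]
shift units [ 0.     0.002 -0.968] rows@0.2 4.8
turn units [-0.001 -0.     0.003]
```

Request:
{"api": "arm_command", "payload": {
  "motion": "0 0 -0.05 0 0 0 0; 0 0 -0.1 0 0 0 0; 0 0 -0.15 0 0 0 0; 0 0 -0.15 0 0 0 0; 0 0 -0.15 0 0 0 0; 0 0 -0.15 0 0 0 0; 0 0 -0.1 0 0 0 0; 0 0 -0.05 0 0 0 0; 0 0 0 0 0 0 0; 0 0 0 0 0 0 0"
}}

```text
time_s: 6.8
eef_pos: [0.5199, -0.3096, 0.1946]
eef_rot: [-0.003, 0.289, 0.957, 0.001]
wrist_force: [0.4, 0.1, -2.5]
opening: 0.699
```

```bash
python3 -c "
from h import *
F=[];T=[]
for i in range(12):
    c=camera('side');o=get_obs();F.append(o['wrist_force']);T.append(o['torque'])
print(np.mean(F,0),np.std(F,0),np.mean(T,0))
cv2.imwrite('pics/s2.png',c['img'][:,:,::-1])
go([.5226,-.3116,.2],56.2)"
```

```text
[ 0.00815815  0.01257944 -1.91582284] [0.40105035 0.41243795 0.50921171] [ 0.00621987 -0.01534457 -0.00048709]
t 7.4 pos [ 0.5198 -0.3096  0.1941] y yaw 56.38 tilt 0.49 open 0.695 F [-0.43  0.14 -2.28] T [ 0.023 -0.004 -0.05 ] q [-0.73  0.29  1.56 -0.    1.31 -1.72]
shift units [-0.017 -0.001 -0.03 ] rows@0.2 0.2
turn units [ 0.001 -0.008  0.003]
```

View pics/s2.png

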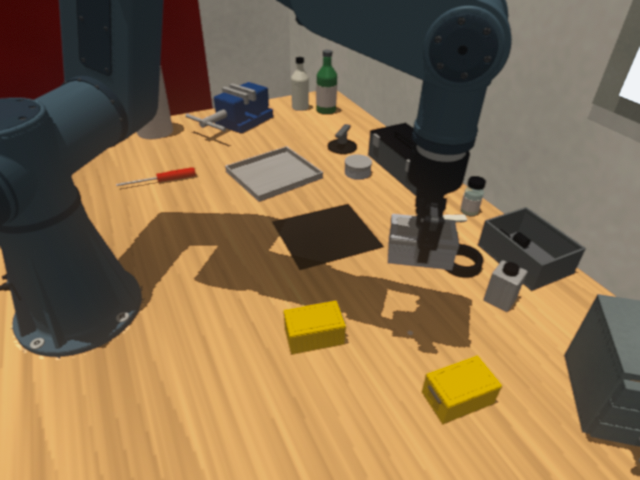

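The tin hangs level in the grip at about (425,240) in the side view. The load is about 1.9 N, which points to empty. Now I rock it.

Request:
{"api": "arm_command", "payload": {
  "motion": "0 0 0 0.08 0 0 0; 0 0 0 0.1 0 0 0; 0 0 0 0.1 0 0 0; 0 0 0 0.1 0 0 0; 0 0 0 0.08 0 0 0; 0 0 0 0.04 0 0 0; 0 0 0 0 0 0 0; 0 0 0 0 0 0 0"
}}

```text
time_s: 8.07
eef_pos: [0.5212, -0.3115, 0.1957]
eef_rot: [-0.078, 0.28, 0.922, -0.257]
wrist_force: [-1.4, -0.4, -1.8]
opening: 0.694
```

```bash
python3 -c "
from h import *
F=[];T=[]
for i in range(6):
    c=camera('side');o=get_obs();F.append(o['wrist_force']);T.append(o['torque'])
print(np.mean(F,0),np.mean(T,0))
cv2.imwrite('pics/s3.png',c['img'][:,:,::-1])
go([.5226,-.3116,.2],56.2)"
```

```text
[ 0.38464237  0.13072355 -1.78988516] [ 0.31691584 -0.22765854 -0.01933719]
t 8.3667 pos [ 0.5205 -0.3132  0.1968] y yaw 56.05 tilt 31.25 open 0.698 F [ 0.51  0.55 -1.59] T [ 0.265 -0.168 -0.074] q [-0.47  0.39  1.51 -0.56  1.35 -1.29]
shift units [-0.005  0.002 -0.02 ] rows@0.2 0.1
turn units [-0.521  0.    -0.002]
```

View pics/s3.png

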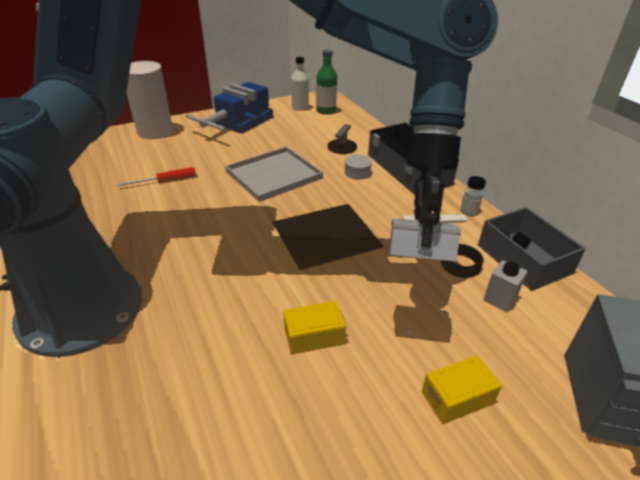

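The tool is tipped 31° and the tin has tipped with it. Next I go back through level with a pause, then over the other way.

Request:
{"api": "arm_command", "payload": {
  "motion": "0 0 0 -0.1 0 0 0; 0 0 0 -0.11 0 0 0; 0 0 0 -0.11 0 0 0; 0 0 0 -0.1 0 0 0; 0 0 0 -0.08 0 0 0; 0 0 0 -0.02 0 0 0; 0 0 0 0 0 0 0; 0 0 0 0 0 0 0; 0 0 0 0 0 0 0"
}}

```text
time_s: 9.12
eef_pos: [0.5195, -0.3184, 0.2013]
eef_rot: [0.009, 0.294, 0.956, 0.009]
wrist_force: [0.4, -0.3, -1.8]
opening: 0.695
```

```bash
python3 -c "
from h import *
go([.5226,-.3116,.2],56.2)"
```

```text
t 9.1167 pos [ 0.5195 -0.3184  0.2013] y yaw 55.82 tilt 1.44 open 0.695 F [ 0.44 -0.27 -1.79] T [-0.022 -0.036  0.015] q [-0.76  0.27  1.56  0.02  1.3  -1.74]
shift units [0.006 0.037 0.007] rows@0.2 0.2
turn units [ 0.021  0.011 -0.007]
```

Request:
{"api": "arm_command", "payload": {
  "motion": "0 0 0 -0.08 0 0 0; 0 0 0 -0.1 0 0 0; 0 0 0 -0.1 0 0 0; 0 0 0 -0.1 0 0 0; 0 0 0 -0.06 0 0 0; 0 0 0 0 0 0 0; 0 0 0 0 0 0 0; 0 0 0 0 0 0 0"
}}

```text
time_s: 9.78
eef_pos: [0.5229, -0.3132, 0.2016]
eef_rot: [0.076, 0.278, 0.929, 0.232]
wrist_force: [0.0, 0.6, -1.0]
opening: 0.701
```

```bash
python3 -c "
from h import *
F=[];T=[]
for i in range(6):
    c=camera('side');o=get_obs();F.append(o['wrist_force']);T.append(o['torque'])
print(np.mean(F,0),np.mean(T,0))
cv2.imwrite('pics/s4.png',c['img'][:,:,::-1])
go([.5226,-.3116,.2],56.2)"
```

```text
[-0.0472212  -0.08966445 -1.48921074] [-0.2805833   0.18256569  0.00556965]
t 10.0833 pos [ 0.5234 -0.313   0.2024] y yaw 57.01 tilt 28.33 open 0.692 F [ 0.48 -0.06 -2.29] T [-0.279  0.13  -0.028] q [-0.98  0.34  1.55  0.46  1.45 -2.07]
shift units [ 0.007 -0.002  0.012] rows@0.2 0.1
turn units [0.472 0.012 0.009]
```

View pics/s4.png

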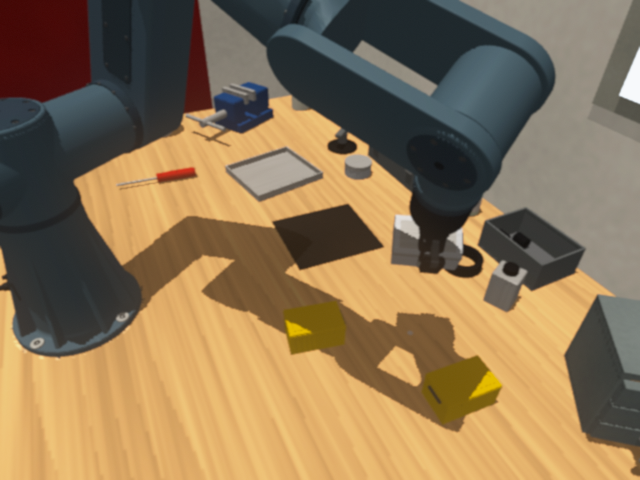

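Weight holds at 1.5–1.9 N in every pose, with mirror-symmetric moments and no sign of a sliding block. The tin is empty, so it goes to the tray. I level it first.

Request:
{"api": "arm_command", "payload": {
  "motion": "0 0 0 0.1 0 0 0; 0 0 0 0.11 0 0 0; 0 0 0 0.11 0 0 0; 0 0 0 0.09 0 0 0; 0 0 0 0.05 0 0 0; 0 0 0 0.0 0 0 0; 0 0 0 0 0 0 0"
}}

```text
time_s: 10.67
eef_pos: [0.5248, -0.3129, 0.2049]
eef_rot: [0.009, 0.288, 0.958, -0.007]
wrist_force: [0.9, -0.1, -1.4]
opening: 0.694
```

```bash
python3 -c "
from h import *
go([.5114,.2979,.18],56.2)"
```

```text
t 10.6667 pos [ 0.5248 -0.3129  0.2049] y yaw 56.57 tilt 1.33 open 0.694 F [ 0.86 -0.12 -1.41] T [ 0.033  0.002 -0.021] q [-0.73  0.27  1.56 -0.01  1.29 -1.71]
shift units [1.741 2.513 0.065] rows@0.2 15.3
turn units [-0.008  0.021  0.006]
```

Request:
{"api": "arm_command", "payload": {
  "motion": "0.05 0.08 0 0 0.01 0 0; 0.1 0.15 0 0 0.01 0 0; 0.11 0.16 0 0 0 0 0; 0.11 0.16 0 0 0 0 0; 0.11 0.16 0 0 0 0 0; 0.11 0.16 0 0 0 0 0; 0.11 0.16 0 0 0 0 0; 0.11 0.16 0 0 0 0 0; 0.11 0.16 0 0 0 0 0; 0.11 0.16 0 0 0 0 0"
}}

```text
time_s: 11.5
eef_pos: [0.5201, 0.0545, 0.2033]
eef_rot: [-0.001, 0.299, 0.954, 0.004]
wrist_force: [0.3, -0.1, -1.4]
opening: 0.692
```

```bash
python3 -c "
from h import *
go([.5114,.2979,.18],56.2)"
```

```text
t 11.5 pos [0.5201 0.0545 0.2033] y yaw 55.19 tilt 0.52 open 0.692 F [ 0.34 -0.11 -1.35] T [-0.018 -0.017 -0.026] q [-0.13  0.09  1.77  0.01  1.28 -1.09]
shift units [0.73  0.973 0.127] rows@0.2 6.1
turn units [ 0.007 -0.005 -0.017]
```

Request:
{"api": "arm_command", "payload": {
  "motion": "0.12 0.16 0 0 0 0 0; 0.12 0.16 0.01 0 0 0 0; 0.12 0.15 0.01 0 0 0 0; 0.1 0.15 0.02 0 0 0 0; 0.1 0.12 0.02 0 0 0 0; 0.06 0.08 0.02 0 0 0 0; 0 0 0 0 0 0 0; 0 0 0 0 0 0 0"
}}

```text
time_s: 12.17
eef_pos: [0.5104, 0.2738, 0.1898]
eef_rot: [-0.006, 0.3, 0.954, 0.012]
wrist_force: [0.4, 0.0, -2.0]
opening: 0.695
```

```bash
python3 -c "
from h import *
go([.5114,.2979,.06],56.2)"
```

```text
t 12.1667 pos [0.5104 0.2738 0.1898] y yaw 55.05 tilt 1.51 open 0.695 F [ 0.44  0.04 -1.96] T [-0.093 -0.013  0.026] q [ 0.27  0.22  1.64  0.03  1.27 -0.7 ]
shift units [0.053 0.089 0.652] rows@0.2 3.3
turn units [ 0.018 -0.017 -0.019]
```

Request:
{"api": "arm_command", "payload": {
  "motion": "0.05 0.09 0.05 0.015 -0.015 -0.015 0; 0 0 0.12 0 0 0 0; 0 0 0.15 0 0 0 0; 0 0 0.12 0 0 0 0; 0 0 0.05 0 0 0 0; 0 0 0 0 0 0 0; 0 0 0 0 0 0 0"
}}

```text
time_s: 12.75
eef_pos: [0.5181, 0.2872, 0.092]
eef_rot: [-0.0, 0.298, 0.955, 0.004]
wrist_force: [0.2, -0.8, -2.1]
opening: 0.698
```

```bash
python3 -c "
from h import *
go([.5114,.2979,.010],56.2)
c=camera('scene');cv2.imwrite('pics/c5.png',c['img'][:,:,::-1])
c=camera('side');cv2.imwrite('pics/c5s.png',c['img'][100:340,160:480,::-1].repeat(2,0).repeat(2,1))"
```

```text
t 12.75 pos [0.5181 0.2872 0.092 ] y yaw 55.32 tilt 0.46 open 0.698 F [ 0.15 -0.81 -2.1 ] T [-0.012 -0.013  0.046] q [ 0.3   0.37  1.67  0.01  1.09 -0.67]
shift units [0.057 0.022 0.41 ] rows@0.2 2.1
turn units [ 0.007 -0.003 -0.015]
```

View pics/c5s.png

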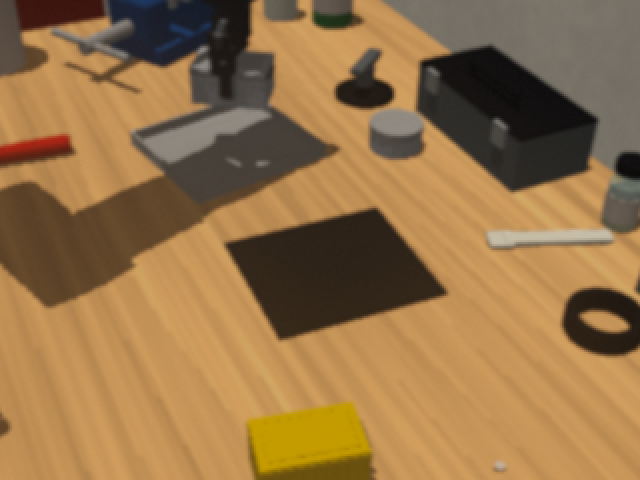

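Request:
{"api": "arm_command", "payload": {
  "motion": "0.055 0.02 0.05 0.007 0 -0.015 0; 0 0 0.1 0 0 0 0; 0 0 0.08 0 0 0 0; 0 0 0.03 0 0 0 0; 0 0 0 0 0 0 0; 0 0 0 0 0 0 0"
}}

```text
time_s: 13.35
eef_pos: [0.5163, 0.3021, 0.0465]
eef_rot: [0.005, 0.289, 0.957, 0.005]
wrist_force: [-0.1, -0.7, -1.8]
opening: 0.694
```

```bash
python3 -c "
from h import *
go([.5114,.2979,.010],56.2)"
```

```text
t 13.35 pos [0.5163 0.3021 0.0465] y yaw 56.45 tilt 0.8 open 0.694 F [-0.14 -0.72 -1.78] T [ 0.    -0.01   0.036] q [ 0.33  0.45  1.68  0.    1.   -0.66]
shift units [ 0.01  -0.033  0.182] rows@0.2 0.9
turn units [0.012 0.006 0.004]
```

Request:
{"api": "arm_command", "payload": {
  "motion": "0.01 -0.03 0.04 0.01 0.006 0 0; 0 0 0.05 0 0 0 0; 0 0 0.05 0 0 0 0; 0 0 0.02 0 0 0 0; 0 0 0 0 0 0 0; 0 0 0 0 0 0 0"
}}

```text
time_s: 13.85
eef_pos: [0.5124, 0.2991, 0.0139]
eef_rot: [0.002, 0.288, 0.958, 0.002]
wrist_force: [0.3, 0.3, -2.0]
opening: 0.698
```

```bash
python3 -c "
from h import *
go([.5114,.2979,.010],56.2)"
```

```text
t 13.85 pos [0.5124 0.2991 0.0139] y yaw 56.5 tilt 0.27 open 0.698 F [ 0.25  0.3  -2.04] T [-0.023 -0.022  0.029] q [ 0.33  0.5   1.69  0.    0.95 -0.66]
shift units [ 0.001 -0.008  0.019] rows@0.2 0.1
turn units [0.004 0.002 0.005]
```

Request:
{"api": "arm_command", "payload": {
  "motion": "0 0 0.01 0.004 0.002 0 0; 0 0 0.008 0 0 0 0; 0 0 0.005 0 0 0 0; 0 0 0 0 0 0 0"
}}

```text
time_s: 14.18
eef_pos: [0.5131, 0.2992, 0.0108]
eef_rot: [-0.0, 0.288, 0.958, -0.0]
wrist_force: [-0.1, -0.1, -1.5]
opening: 0.694
```

```bash
python3 -c "
from h import *
go([.5114,.2979,.010],56.2)
F=[]
for i in range(6):
    camera('side');F.append(get_obs()['wrist_force'])
print(np.mean(F,0))
go([.5114,.2979,.010],56.2)"
```

```text
t 14.1833 pos [0.5131 0.2992 0.0108] y yaw 56.49 tilt 0.01 open 0.694 F [-0.13 -0.08 -1.54] T [-0.004 -0.007 -0.059] q [ 0.33  0.5   1.68 -0.    0.95 -0.66]
shift units [ 0.004 -0.01   0.004] rows@0.2 0.1
turn units [-0.    -0.     0.005]
[ 0.17998782  0.40678826 -1.22822568]
t 14.4833 pos [0.513  0.2992 0.0103] y yaw 56.48 tilt 0.01 open 0.691 F [ 0.72  0.23 -0.51] T [-0.026 -0.064 -0.038] q [ 0.33  0.51  1.68  0.    0.95 -0.66]
shift units [ 0.003 -0.01   0.002] rows@0.2 0.1
turn units [-0.    -0.     0.005]
```

Not yet pressing on the floor, so I creep down a little more.

Request:
{"api": "arm_command", "payload": {
  "motion": "0 0 0.006 0 0 0 0; 0 0 0.006 0 0 0 0; 0 0 0.004 0 0 0 0"
}}

```text
time_s: 14.73
eef_pos: [0.5131, 0.2992, 0.0103]
eef_rot: [-0.0, 0.288, 0.958, -0.0]
wrist_force: [-2.8, -1.3, 1.9]
opening: 0.697
```

```bash
python3 -c "
from h import *
F=[]
for i in range(5):
    c=camera('scene');F.append(get_obs()['wrist_force'])
print(np.mean(F,0))
cv2.imwrite('pics/c6.png',c['img'][120:300,360:600,::-1].repeat(3,0).repeat(3,1))
go([.5114,.2979,.010],56.2)"
```

```text
[-4.02604193 -1.69630843  7.07307304]
t 14.9833 pos [0.5131 0.2992 0.0103] y yaw 56.5 tilt 0.08 open 0.698 F [-4.74 -2.35  7.16] T [-0.138  0.535 -0.001] q [ 0.33  0.51  1.68 -0.    0.96 -0.66]
shift units [ 0.003 -0.01   0.002] rows@0.2 0.1
turn units [-0.001 -0.001  0.005]
```

View pics/c6.png

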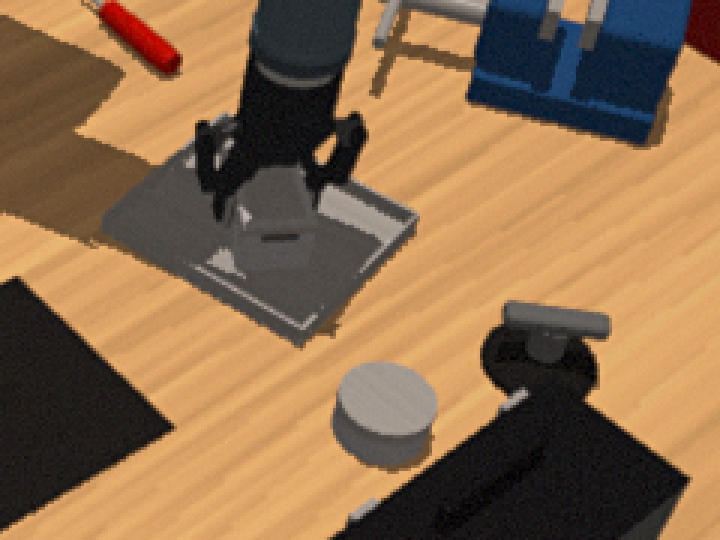

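The tin now presses on the tray floor with +7 N, inside the walls and level. I release it.

Request:
{"api": "arm_command", "payload": {
  "motion": "0 0 0 0 0 0 0.75; 0 0 0 0 0 0 0.85; 0 0 0 0 0 0 1; 0 0 0 0 0 0 1; 0 0 0 0 0 0 1"
}}

```text
time_s: 15.4
eef_pos: [0.5139, 0.2995, 0.0107]
eef_rot: [0.0, 0.288, 0.958, 0.0]
wrist_force: [0.4, 0.9, -0.2]
opening: 0.995
```

```bash
python3 -c "
from h import *
go([.5114,.2979,.15],56.2)"
```

```text
t 15.4 pos [0.5139 0.2995 0.0107] y yaw 56.5 tilt 0.05 open 0.995 F [ 0.38  0.86 -0.22] T [ 0.019 -0.015  0.016] q [ 0.33  0.51  1.68 -0.    0.95 -0.66]
shift units [ 0.006 -0.013 -0.696] rows@0.2 3.5
turn units [0.    0.001 0.005]
```

Request:
{"api": "arm_command", "payload": {
  "motion": "0 0 -0.03 0 0 0 1; 0 0 -0.06 0 0 0 1; 0 0 -0.12 0 0 0 1; 0 0 -0.16 0 0 0 1; 0 0 -0.16 0 0 0 1; 0 0 -0.16 0 0 0 1; 0 0 -0.1 0 0 0 1; 0 0 0 0 0 0 1; 0 0 0 0 0 0 1"
}}

```text
time_s: 16.15
eef_pos: [0.5129, 0.2992, 0.1815]
eef_rot: [0.0, 0.288, 0.958, 0.0]
wrist_force: [0.3, 0.9, -0.8]
opening: 1.002
```

```bash
python3 -c "
from h import *
go([.5114,.2979,.15],56.2)
c=camera('scene')
cv2.imwrite('pics/c7.png',c['img'][120:300,360:600,::-1].repeat(3,0).repeat(3,1))
c=camera('side');cv2.imwrite('pics/s7.png',c['img'][100:240,180:360,::-1].repeat(4,0).repeat(4,1))"
```

```text
t 16.15 pos [0.5129 0.2992 0.1815] y yaw 56.5 tilt 0.05 open 1.002 F [ 0.35  0.92 -0.79] T [-0.032  0.012 -0.031] q [ 0.33  0.27  1.61 -0.    1.27 -0.66]
shift units [ 0.003 -0.01   0.157] rows@0.2 0.8
turn units [0.    0.001 0.005]
```

View pics/c7.png

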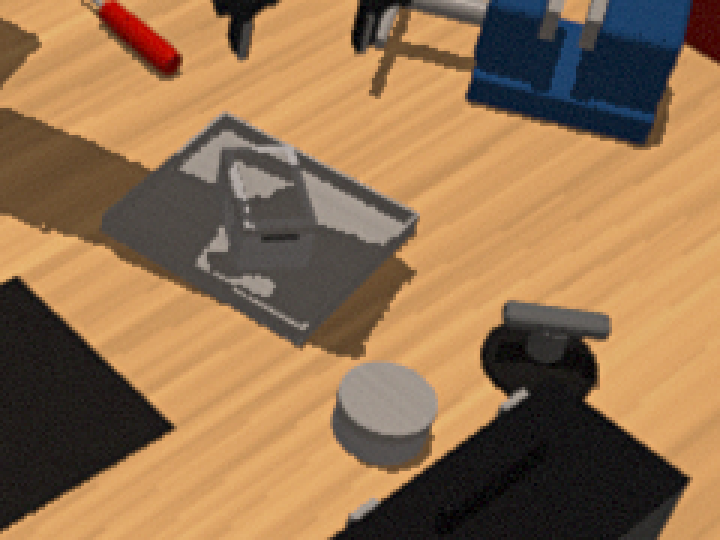

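View pics/s7.png

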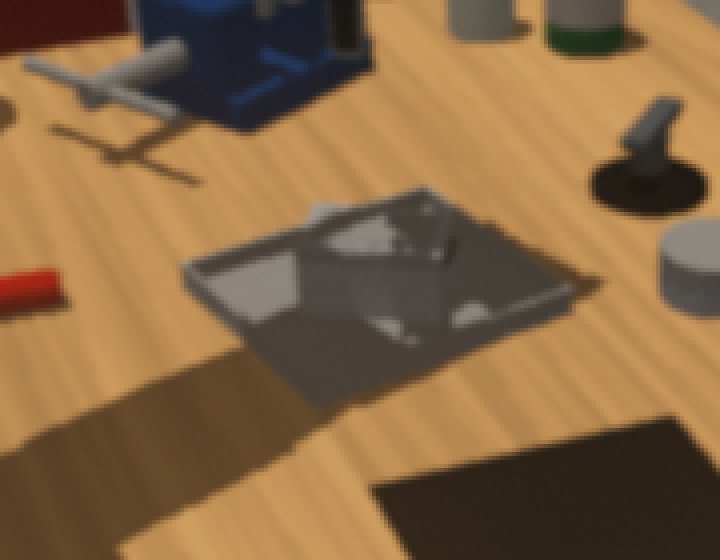

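The scene crop shows the tin upright and level, centred in the tray at about crop (268,200). It stands clear of all four walls, and the gripper is up and away from it. I hand in.

```bash
python3 -c "
from bench import *
print(hand_in())"
```

```text
the job is handed in; nothing more can be done
None
```

I judged the bare-metal oblong tin empty and set it down upright in the steel tray, then handed the job in at about 16 s of the 48 s allowed. No verdict was reported.

- **Grasp:** my first grip had drifted up towards the lid skirt, so I opened and gripped again lower before lifting to about 0.19 m.
- **Shake:** I rocked the tin 31° one way, back through level (1.4°), then 28° the other way. The wrist force stayed at about 1.5–1.9 N in every pose, against the 4.5 N or more a steel part would give. The moments mirrored each other on the two sides, with no sign of a sliding part.
- **Placing:** I crept down until the tin pressed on the tray floor with about 7 N, then let go and backed off.
- **Last checks:** the scene view shows the tin upright and clear of all four walls, within about 3 mm of the tray centre by the tool position. The gripper was about 0.18 m up and touching nothing.
- **Disagreements:** the two-view heights read about 3 mm below the stated ones. The networks labelled the yellow look-alikes as tins, and I ruled those out by colour. At the end the tin lay partly in shadow, so I judged that it stands upright by eye and did not re-measure it.

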